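# Find the sealed case with the loose ball and hold it over the parts tin

## Task

Three identical sealed cases stand in a row; two are packed tight, one has a heavy steel ball rolling loose inside. From left to right, lift each case clear of the table and tip it lengthwise by a good 20 degrees to feel whether something rolls, setting it back upright where it stood. Finish holding the rattling case in the gripper, level and about 15 cm up, centred over the open parts tin beyond the row, with the two quiet cases back in their places and the other things left alone; do not let go.

Things in the scene. Friction and masses are not known exactly. Their poses are not given: they have to be found in the camera images.
- case_left: Sealed grey case, one of three alike: 130 mm long (own x), 56 wide (own y), 46 high, smooth sides; 0.43 to 0.60 kg; at first it stands left (largest y). Origin: centre of its underside, z up. All parallel. One of them, at random, has a 0.17 kg steel ball that rolls 85 mm from end to end, to the low end, and stays there once level; the others hold a tight block instead.
- case_middle: Sealed grey case, one of three alike: 130 mm long (own x), 56 wide (own y), 46 high, smooth sides; 0.43 to 0.60 kg; at first it stands in the middle. Origin: centre of its underside, z up. All parallel. One of them, at random, has a 0.17 kg steel ball that rolls 85 mm from end to end, to the low end, and stays there once level; the others hold a tight block instead.
- case_right: Sealed grey case, one of three alike: 130 mm long (own x), 56 wide (own y), 46 high, smooth sides; 0.43 to 0.60 kg; at first it stands right (smallest y). Origin: centre of its underside, z up. All parallel. One of them, at random, has a 0.17 kg steel ball that rolls 85 mm from end to end, to the low end, and stays there once level; the others hold a tight block instead.
- parts_tin: Open round metal tin, 87 mm across, 28 mm high, fixed on the table beyond the row of cases. Origin at the centre of its underside, on the table.
- screw_jar: Bystander: jar with a yellow lid, 66 mm across, 86 mm high. Origin at the centre of its underside. Leave alone.
- brass_shim: Bystander: small flat bar with a metal end, 50 x 73 x 8 mm. Origin at the centre of its underside. Leave alone.
- tape_measure: Bystander: black tape measure lying flat, 48 x 109 x 27 mm. Origin at the centre of its underside. Leave alone.
Things that resemble listed ones, but are neither listed nor needed, are in the scene too. Leave any purple look-alike of the parts_tin alone.

How it is judged:
On the way, in this order (a step that is already met when the one before it is completed fails the run):
1. the left case is lifted clear and tipped lengthwise (height (world z) of case_left above 0.035 m and angle between case_left's own z axis and vertical above 0.22 rad and angle between the x axis of case_left and the z axis of parts_tin, either way round between 0.6 and 1.35 rad and contact force between the fingers and case_left above 2 N), for 0.1 s.
2. the middle case is lifted clear and tipped lengthwise (height (world z) of case_middle above 0.035 m and angle between case_middle's own z axis and vertical above 0.22 rad and angle between the x axis of case_middle and the z axis of parts_tin, either way round between 0.6 and 1.35 rad and contact force between the fingers and case_middle above 2 N), for 0.1 s.
3. the right case is lifted clear and tipped lengthwise (height (world z) of case_right above 0.035 m and angle between case_right's own z axis and vertical above 0.22 rad and angle between the x axis of case_right and the z axis of parts_tin, either way round between 0.6 and 1.35 rad and contact force between the fingers and case_right above 2 N), for 0.1 s.
At the end, for the whole second after the job is handed in: The case with the loose ball is held still by the fingers, level within 8 degrees, its underside 90 to 220 mm above the table and its centre within 40 mm of the tin's axis; the other two cases stand upright and still within 30 mm of where they started (((distance between loose_ball_c0 and case_left below 0.08 m and z of case_left in the frame of parts_tin between 0.09 and 0.22 m and horizontal distance between case_left and parts_tin below 0.04 m and angle between case_left's own z axis and vertical below 0.14 rad and linear speed of each of case_left, case_middle, case_right below 0.03 m/s and contact force between the fingers and case_left above 3 N and distance of each of case_middle, case_right from where it was at the start of the episode below 0.03 m and angle between each of case_middle, case_right's own z axis and vertical below 0.08 rad) or (distance between loose_ball_c0 and case_middle below 0.08 m and z of case_middle in the frame of parts_tin between 0.09 and 0.22 m and horizontal distance between case_middle and parts_tin below 0.04 m and angle between case_middle's own z axis and vertical below 0.14 rad and linear speed of each of case_middle, case_left, case_right below 0.03 m/s and contact force between the fingers and case_middle above 3 N and distance of each of case_left, case_right from where it was at the start of the episode below 0.03 m and angle between each of case_left, case_right's own z axis and vertical below 0.08 rad) or (distance between loose_ball_c0 and case_right below 0.08 m and z of case_right in the frame of parts_tin between 0.09 and 0.22 m and horizontal distance between case_right and parts_tin below 0.04 m and angle between case_right's own z axis and vertical below 0.14 rad and linear speed of each of case_right, case_left, case_middle below 0.03 m/s and contact force between the fingers and case_right above 3 N and distance of each of case_left, case_middle from where it was at the start of the episode below 0.03 m and angle between each of case_left, case_middle's own z axis and vertical below 0.08 rad))); the arm keeps its last pose, push and grip.
It fails at once if the screw jar is disturbed (distance of screw_jar from where it was at the start of the episode above 0.025 m).
It fails at once if the brass shim is disturbed (distance of brass_shim from where it was at the start of the episode above 0.025 m).
It fails at once if the tape measure is disturbed (distance of tape_measure from where it was at the start of the episode above 0.025 m).
It also fails if it takes over 67 s, if anything falls off the work surface, if the arm or the gripper's body presses on something with over 40 N, if the wrist force passes 120 N, or if a joint passes its speed limit or range.

## Robot

A 6-joint arm with a two-finger parallel gripper is mounted at the origin on a cart in front of the work surface, level with it; the furniture and walls round the work are solid. World frame = base frame: x ahead of the robot, y to its left, z up, the work surface at z = 0. Lengths are in m, angles in rad, forces in N, time in s.
With the tool pointing down it reaches from about 0.3 to 0.95 m from the base axis. Payload 3.1 kg.
Tool frame: the origin (TCP) lies midway between the tips of the shut fingers; the grasp point (between the pads) lies 19 mm behind it (r.grip_point_offset is the distance from the TCP to the grasp point, in m); z points along the fingers, y is the direction in which the jaws open and shut (so a half turn about z gives the same grasp; the last joint's range is limited). The gripper opens to 85 mm and grips with 20 to 120 N. Pads are 22 mm wide; open, the fingers measure 114 mm over their backs; the gripper's body (76 mm by 85 mm) begins 54 mm behind the grasp point. The pads swing forward as they close: fully open they stand 13 mm farther back than shut.
Start: joints at [-1.407, 0.308, 1.634, -0, 1.2, -0.07], TCP at [0.145, -0.608, 0.204] pointing down, gripper open.
Joint ranges: [-3.06, 3.06], [-0.79, 1.96], [0.05, 2.63], [-1.19, 4.34], [0.05, 2.64], [-2.94, 2.94]. Speed limits (rad/s): [2.79, 2.79, 3.14, 3.14, 3.14, 3.14].

## Interface

Orientations are given as a unit quaternion [w, x, y, z].
In Python, from plant import r gives the robot as it stands.
- The arm moves only by the tool arm_command, never from a script. Its argument "moves" is text: rows parted by semicolons, each of 7 numbers parted by spaces: the shift along the tool's x, y, z each as a share of 120 mm, from -1 to 1, then the turn, a rotation vector about the tool's x, y, z each as a share of 30 degrees, from -1 to 1, then the opening, from -1 (shut) to 1 (fully open). In form: tx ty tz wx wy wz fingers; .... A call has 1 to 5 rows; each row is the pose to reach, as a shift and turn from the pose commanded when the call began, along the tool's axes at that moment; what a row does not reach only later rows make up. A row lasts 1/12 s, in which the tool goes at most 41.7 mm and 7.16 degrees, less where a joint would pass 70% of its speed; a pose out of reach is approached as far as the arm can. A call with a number of a shift or a turn outside -1 to 1 is refused whole. A call with a gripper value outside its range is refused whole. The fingers move at their own pace and stop on an object; "squeeze" is the grip in N (left out, the last holds). Time passes only in rows, so rows that repeat a pose let the fingers close. It gives the time, the measured TCP pose, the force and the opening at its end, in the units of the state.
- r.get_state(): the state, without advancing time (a new reading comes with each control period).
- r.get_image(name): name is "scene" or "top"; returns a dict with "color" (420x560x3 uint8, red, green, blue), "depth" (420x560 float32, m along the optical axis (not along the pixel's ray), 0 where there is no reading), "camera_matrix" (3x3 intrinsics, pixels), "k1" (the pictures are not rectified: a ray, as slopes to the right and down, at radius r is drawn at 1 + k1 r^2 times it, then the intrinsics apply), "world_from_camera" (4x4, takes a point from camera to world coordinates). Camera axes: x right, y up, looking along -z (the intrinsics and any distortion apply to the point x, -y, -z); pixel columns grow to the right and rows downward; lengths in m; the calibration is good to about 2 mm. A picture is of the moment at which its call begins.
- r.job_done(): hands the job in, once; it reports no verdict.
The state is a dict: "clock": time; "joints": joint angles; "joint_velocities": joint speeds; "joint_efforts": joint torques, N m; "ee_pos": TCP position; "ee_rot": TCP orientation; "wrist_force": force on the tool from outside, world axes, zero at the start; "wrist_torque": the same for the moment, N m; "finger_gap": finger opening in m.
Only numpy, scipy, OpenCV 4.12 (cv2) and the standard library are available. Lean on these libraries where they do the work, as an engineer would, in place of code of your own. Each camera call takes 0.05 s, during which the arm holds its last target. There are 200 camera calls.

## Working session

There is one attempt and no reset: what is moved stays moved. The work goes in short steps, Python scripts to look and compute and a tool call to move; the robot and the scene stay as the last step left them, time stands still between calls to the robot, and variables do not carry over. Pictures are saved under pics/ and viewed, about 8 in all and at most 12, crops included, and the job is handed in when it is done.

Besides the shell and the picture viewer there is one more tool, called after "Call:" by a JSON object that holds its "name" and its "arguments", one argument or row to a line. arm_command: Moves the arm, as the interface text tells. Its arguments: {"type":"object","properties":{"moves":{"type":"string"},"squeeze":{"type":"number"}},"required":["moves"]}

```bash
mkdir -p pics; ls
python3 - <<'E'
from plant import r
import cv2,pickle
s=r.get_state();print(s)
for n in("scene","top"):
    d=r.get_image(n);pickle.dump(d,open(n+".pkl","wb"));cv2.imwrite(f"pics/{n}0.png",d["color"][:,:,::-1])
    print(d["camera_matrix"],d["k1"],d["world_from_camera"])
E
```

```text
pics
{'clock': 0.0, 'joints': array([-1.40670089e+00,  3.09014244e-01,  1.63523410e+00,  1.34864948e-05,
        1.19971187e+00, -6.97291417e-02]), 'joint_velocities': array([ 2.83411994e-04, -1.56986125e-04,  1.21946459e-05, -1.51099849e-04,
        3.26046534e-04,  8.88715951e-05]), 'joint_efforts': array([ 4.36358987e-04, -4.15247726e+01, -2.76665246e+01, -6.38960978e-05,
        1.01139964e-02,  9.98310128e-06]), 'ee_pos': array([ 0.14462224, -0.60709558,  0.20241877]), 'ee_rot': array([-1.18276204e-03,  9.93173130e-01,  1.16643616e-01, -4.95595188e-05]), 'wrist_force': array([0.49101839, 0.63195281, 0.16331366]), 'wrist_torque': array([0.00158996, 0.061313  , 0.01809067]), 'finger_gap': 0.08550338827939581}
[[403.46836997   0.         281.06959326]
 [  0.         403.46836997 205.04256401]
 [  0.           0.           1.        ]] -0.12217035135362836 [[-0.8764983   0.34391868 -0.33685409  0.26725417]
 [-0.48105105 -0.59888926  0.64025115  0.84364153]
 [ 0.01845603  0.72322306  0.69036786  0.6193216 ]
 [ 0.          0.          0.          1.        ]]
[[451.77616256   0.         272.83485472]
 [  0.         451.77616256 212.93834519]
 [  0.           0.           1.        ]] -0.1124155929812028 [[ 0.02658156  0.99746294 -0.06603868  0.4608331 ]
 [-0.99940449  0.02797106  0.02020591  0.28170533]
 [ 0.02200181  0.06546225  0.99761246  0.91521655]
 [ 0.          0.          0.          1.        ]]
```

View pics/top0.png

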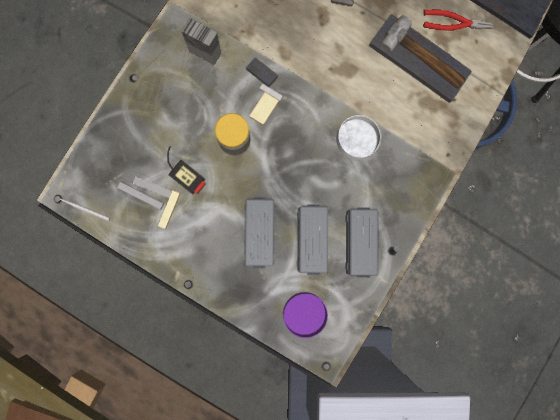

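View pics/scene0.png

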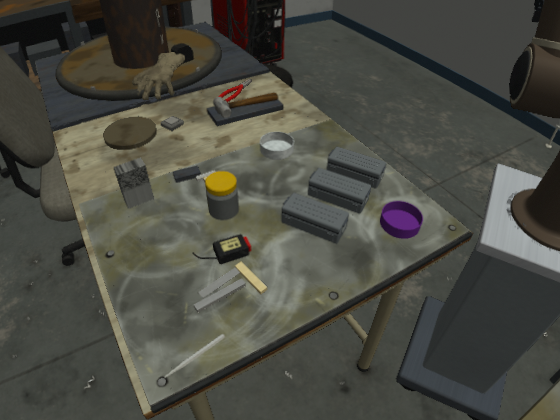

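The top view shows the cases at about (259,232), (313,239) and (362,242), the silver tin at (358,137), the purple look-alike at (305,314) and the jar at (232,131). Next I'll use the depth to get metric positions.

```bash
cat > h.py <<'E'
import numpy as np,cv2
def cloud(d):
    K=d["camera_matrix"];h,w=d["depth"].shape
    u,v=np.meshgrid(np.arange(w),np.arange(h))
    p=cv2.undistortPoints(np.stack([u,v],-1).reshape(-1,1,2).astype(float),K,np.array([d["k1"],0,0,0.])).reshape(h,w,2)
    z=d["depth"];P=np.stack([p[...,0]*z,-p[...,1]*z,-z,np.ones_like(z)],-1)
    W=(P@d["world_from_camera"].T)[...,:3];W[z==0]=np.nan
    return W
def cases(W,boxes,zlo=.036,zhi=.06):
    for u0,v0,u1,v1 in boxes:
        Q=W[v0:v1,u0:u1].reshape(-1,3);Q=Q[(Q[:,2]>zlo)&(Q[:,2]<zhi)]
        (c,s,a)=cv2.minAreaRect(Q[:,:2].astype(np.float32))
        print(np.round(c,4),np.round(s,4),round(a,1),"z",np.round(np.median(Q[:,2]),4),len(Q))
E
python3 - <<'E'
from h import *;import pickle
W=cloud(pickle.load(open("top.pkl","rb")))
cases(W,[(240,190,281,275),(292,196,334,282),(340,198,385,284)])
print("tin");cases(W,[(330,110,388,162)],.015,.05)
print("jar");cases(W,[(210,110,254,155)],.06,.12)
print("purple");cases(W,[(278,286,332,340)],.015,.06)
print("table",W[180,310],W[300,230])
E
```

```text
[0.4813 0.2907] [0.1356 0.0561] 1.5 z 0.0447 1983
[0.4705 0.1849] [0.1361 0.0551] 1.2 z 0.0447 1986
[0.4681 0.0871] [0.1349 0.056 ] 0.7 z 0.0448 1966
tin
[0.6802 0.094 ] [0.086  0.0876] 72.0 z 0.0248 251
jar
[0.6702 0.3466] [0.0646 0.0619] 15.7 z 0.0847 965
purple
[0.3207 0.1952] [0.0867 0.0859] 55.1 z 0.025 200
table [ 0.59119957  0.18882615 -0.00073398] [ 0.34296721  0.34497055 -0.00460134]
```

Call:
{"name": "arm_command", "arguments": {
  "moves": "1 -1 0 0 0 0.41 1;1 -1 0 0 0 0.41 1;1 -1 0 0 0 0.41 1;1 -1 0 0 0 0.41 1;1 -1 0 0 0 0.41 1",
  "squeeze": 80
}}

```text
clock: 0.52
ee_pos: [0.2359, -0.4566, 0.2022]
ee_rot: [-0.004, 1.0, 0.011, 0.0]
wrist_force: [-0.6, -0.6, -1.3]
finger_gap: 0.0855
```

Call:
{"name": "arm_command", "arguments": {
  "moves": "0.36 -1 0 0 0 0 1;0.36 -1 0 0 0 0 1;0.36 -1 0 0 0 0 1;0.36 -1 0 0 0 0 1"
}}

```text
clock: 0.85
ee_pos: [0.2749, -0.3362, 0.2023]
ee_rot: [-0.003, 1.0, 0.011, -0.0]
wrist_force: [-0.1, 0.5, 0.1]
finger_gap: 0.0852
```

Call:
{"name": "arm_command", "arguments": {
  "moves": "0.36 -1 0 0 0 0 1;0.36 -1 0 0 0 0 1;0.36 -1 0 0 0 0 1;0.36 -1 0 0 0 0 1"
}}

```text
clock: 1.18
ee_pos: [0.3162, -0.2164, 0.203]
ee_rot: [-0.002, 1.0, 0.012, -0.0]
wrist_force: [0.8, -0.1, 0.1]
finger_gap: 0.0856
```

Call:
{"name": "arm_command", "arguments": {
  "moves": "0.36 -1 0 0 0 0 1;0.36 -1 0 0 0 0 1;0.36 -1 0 0 0 0 1;0.36 -1 0 0 0 0 1"
}}

```text
clock: 1.52
ee_pos: [0.3578, -0.0958, 0.2037]
ee_rot: [-0.002, 1.0, 0.013, 0.001]
wrist_force: [0.9, -1.3, 0.3]
finger_gap: 0.0855
```

Call:
{"name": "arm_command", "arguments": {
  "moves": "0.36 -1 0 0 0 0 1;0.36 -1 0 0 0 0 1;0.36 -1 0 0 0 0 1;0.36 -1 0 0 0 0 1"
}}

```text
clock: 1.85
ee_pos: [0.3994, 0.0245, 0.2041]
ee_rot: [-0.001, 1.0, 0.013, 0.001]
wrist_force: [-0.7, -0.9, 0.5]
finger_gap: 0.0852
```

Call:
{"name": "arm_command", "arguments": {
  "moves": "0.36 -1 0 0 0 0 1;0.36 -1 0 0 0 0 1;0.36 -1 0 0 0 0 1;0.36 -1 0 0 0 0 1"
}}

```text
clock: 2.18
ee_pos: [0.441, 0.1449, 0.2041]
ee_rot: [-0.002, 1.0, 0.012, 0.001]
wrist_force: [0.0, 0.3, -0.3]
finger_gap: 0.0856
```

Call:
{"name": "arm_command", "arguments": {
  "moves": "0.36 -1 0 0 0 0 1;0.36 -1 0 0 0 0 1;0.36 -1 0 0 0 0 1;0.36 -1 0 0 0 0 1"
}}

```text
clock: 2.52
ee_pos: [0.4822, 0.2656, 0.2036]
ee_rot: [-0.002, 1.0, 0.011, 0.001]
wrist_force: [-0.3, 0.5, -0.9]
finger_gap: 0.0854
```

Call:
{"name": "arm_command", "arguments": {
  "moves": "0 -0.21 0.3 0 0 0 1;0 -0.21 0.6 0 0 0 1;0 -0.21 1 0 0 0 1;0 -0.21 1 0 0 0 1;0 -0.21 1 0 0 0 1"
}}

```text
clock: 2.93
ee_pos: [0.4756, 0.2833, 0.0799]
ee_rot: [0.002, 1.0, 0.009, -0.004]
wrist_force: [-0.7, -0.0, 1.0]
finger_gap: 0.085
```

Run:
```python
from plant import r
import cv2
d=r.get_image("scene");c=d["color"][120:290,230:450,::-1];cv2.imwrite("pics/s1.png",cv2.resize(c,None,fx=3,fy=3))
```

```text
(no output)
```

View pics/s1.png

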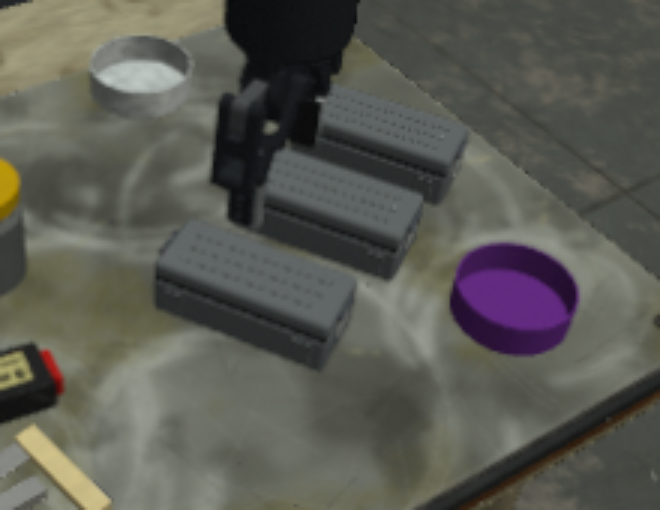

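The gripper appears in the crop at about (240,190), above the left case. I'll project the TCP and the case into this camera to check that they line up.

Run:
```python
from plant import r
from h import *
import pickle
s=r.get_state();print(s["ee_pos"],s["ee_rot"])
d=pickle.load(open("scene.pkl","rb"));M=np.linalg.inv(d["world_from_camera"])
def pr(P):
    p=M@np.r_[P,1];a=cv2.projectPoints(np.array([[p[0],-p[1],-p[2]]]),np.zeros(3),np.zeros(3),d["camera_matrix"],np.array([d["k1"],0,0,0.]))[0].ravel()
    return (a-[230,120])*3
print("tcp",pr(s["ee_pos"]))
y=1.2*np.pi/180
for sx,sy in((1,1),(1,-1),(-1,1),(-1,-1)):print(sx,sy,pr([.4813+sx*.065-sy*.028*y,.2907+sy*.028+sx*.065*y,.046]))
W=cloud(d);cases(W,[(278,188,350,240)],.042,.055)
dt=cloud(pickle.load(open("top.pkl","rb")));cases(dt,[(240,190,281,275),(292,196,334,282),(340,198,385,284)],.042)
```

```text
[0.47824949 0.28474661 0.08282964] [ 9.04031505e-04  9.99957052e-01  9.11246923e-03 -1.42806105e-03]
tcp [265.17397706 225.96643832]
1 1 [149.12683848 262.9132375 ]
1 -1 [185.71403373 214.8837343 ]
-1 1 [326.60514614 329.72041283]
-1 -1 [356.99914701 276.39730538]
[0.481  0.2573] [0.1335 0.1252] 2.0 z 0.0465 1367
[0.4813 0.2904] [0.1352 0.0558] 1.1 z 0.0449 1844
[0.4705 0.1851] [0.1355 0.0548] 1.2 z 0.0448 1856
[0.468  0.0871] [0.1342 0.0557] 1.0 z 0.0449 1802
```

Call:
{"name": "arm_command", "arguments": {
  "moves": "0 0 0.15 0 0 0 1;0 0 0.3 0 0 0 1;0 0 0.45 0 0 0 1;0 0 0.63 0 0 0 1;0 0 0.63 0 0 0 1"
}}

```text
clock: 3.4
ee_pos: [0.4788, 0.2855, 0.008]
ee_rot: [0.0, 1.0, 0.009, -0.001]
wrist_force: [-1.2, -0.7, -0.3]
finger_gap: 0.0851
```

Call:
{"name": "arm_command", "arguments": {
  "moves": "0 0 0 0 0 0 1;0 0 0 0 0 0 1"
}}

```text
clock: 3.57
ee_pos: [0.4812, 0.2873, 0.0109]
ee_rot: [-0.001, 1.0, 0.009, 0.002]
wrist_force: [0.0, -0.4, -0.1]
finger_gap: 0.0856
```

Call:
{"name": "arm_command", "arguments": {
  "moves": "0 -0.02 0.04 0 0 0.05 1;0 -0.02 0.04 0 0 0.05 -1;0 -0.02 0.04 0 0 0.05 -1;0 -0.02 0.04 0 0 0.05 -1;0 -0.02 0.04 0 0 0.05 -1"
}}

```text
clock: 3.98
ee_pos: [0.4802, 0.2899, 0.0057]
ee_rot: [-0.001, 1.0, -0.003, 0.001]
wrist_force: [-2.8, 0.2, 7.0]
finger_gap: 0.0538
```

Call:
{"name": "arm_command", "arguments": {
  "moves": "0 0 0 0 0 0 -1;0 0 0 0 0 0 -1;0 0 0 0 0 0 -1;0 0 0 0 0 0 -1;0 0 0 0 0 0 -1"
}}

```text
clock: 4.4
ee_pos: [0.4802, 0.2899, 0.0056]
ee_rot: [-0.001, 1.0, -0.003, 0.001]
wrist_force: [-1.4, 0.0, 6.4]
finger_gap: 0.0535
```

```bash
python3 -c "
from plant import r
s=r.get_state();[print(k,s[k]) for k in('clock','ee_pos','ee_rot','wrist_force','wrist_torque','finger_gap')]"
```

```text
clock 4.4
ee_pos [0.48016789 0.28986063 0.00564835]
ee_rot [-7.94630643e-04  9.99993730e-01 -3.12950506e-03  1.45421951e-03]
wrist_force [-1.41768218  0.03516383  6.38896987]
wrist_torque [-8.24429553e-06  2.02619128e-01  9.05463179e-02]
finger_gap 0.05353805034051412
```

Call:
{"name": "arm_command", "arguments": {
  "moves": "0 0 -0.1 0 0 0 -1;0 0 -0.3 0 0 0 -1;0 0 -0.6 0 0 0 -1;0 0 -0.9 0 0 0 -1;0 0 -1 0 0 0 -1"
}}

```text
clock: 4.82
ee_pos: [0.4813, 0.2903, 0.1285]
ee_rot: [-0.002, 1.0, -0.003, 0.004]
wrist_force: [1.6, 0.7, -5.0]
finger_gap: 0.0537
```

Call:
{"name": "arm_command", "arguments": {
  "moves": "0 0 0 0 0 0 -1;0 0 0 0 0 0 -1;0 0 0 0 0 0 -1;0 0 0 0 0 0 -1;0 0 0 0 0 0 -1"
}}

```text
clock: 5.23
ee_pos: [0.4765, 0.2879, 0.1205]
ee_rot: [0.001, 1.0, -0.004, -0.002]
wrist_force: [-0.3, 0.4, -5.6]
finger_gap: 0.0537
```

```bash
cat > st.py <<'E'
from plant import r
import numpy as np
s=r.get_state();[print(k,np.round(s[k],4)) for k in('clock','ee_pos','ee_rot','joints','wrist_force','wrist_torque','joint_efforts','finger_gap')]
E
python3 st.py
```

```text
clock 5.2333
ee_pos [0.4765 0.2879 0.1205]
ee_rot [ 0.0012  1.     -0.0035 -0.0024]
joints [ 0.4653  0.2769  1.8585 -0.      1.0117  2.0431]
wrist_force [-0.2883  0.4155 -5.6206]
wrist_torque [ 0.0057 -0.006  -0.0031]
joint_efforts [ 4.90000e-03 -4.05386e+01 -2.71572e+01  5.00000e-04  3.31000e-02
  2.00000e-04]
finger_gap 0.0537
```

Call:
{"name": "arm_command", "arguments": {
  "moves": "0 0 0 0 0.2 0 -1;0 0 0 0 0.4 0 -1;0 0 0 0 0.6 0 -1;0 0 0 0 0.8 0 -1;0 0 0 0 0.9 0 -1"
}}

```text
clock: 5.65
ee_pos: [0.4745, 0.2872, 0.1201]
ee_rot: [0.002, 0.973, -0.003, 0.232]
wrist_force: [-1.7, -1.3, -5.9]
finger_gap: 0.0534
```

Call:
{"name": "arm_command", "arguments": {
  "moves": "0 0 0 0 0 0 -1;0 0 0 0 0 0 -1;0 0 0 0 0 0 -1;0 0 0 0 0 0 -1;0 0 0 0 0 0 -1"
}}

```text
clock: 6.07
ee_pos: [0.4801, 0.2893, 0.124]
ee_rot: [0.0, 0.972, -0.004, 0.234]
wrist_force: [0.4, 0.3, -5.2]
finger_gap: 0.0533
```

```bash
python3 st.py
python3 - <<'E'
from plant import r
import cv2
d=r.get_image("scene");c=d["color"][80:250,230:450,::-1];cv2.imwrite("pics/s2.png",cv2.resize(c,None,fx=3,fy=3))
E
```

```text
clock 6.0667
ee_pos [0.4801 0.2893 0.124 ]
ee_rot [ 5.000e-04  9.723e-01 -4.200e-03  2.338e-01]
joints [ 0.6314  0.1014  2.1573 -0.5354  0.5592  2.6224]
wrist_force [ 0.394   0.3002 -5.2148]
wrist_torque [ 0.0077  0.7317 -0.0326]
joint_efforts [ 1.12600e-01 -3.13773e+01 -2.63603e+01 -1.20530e+00 -1.31270e+00
 -7.80000e-03]
finger_gap 0.0533
```

View pics/s2.png

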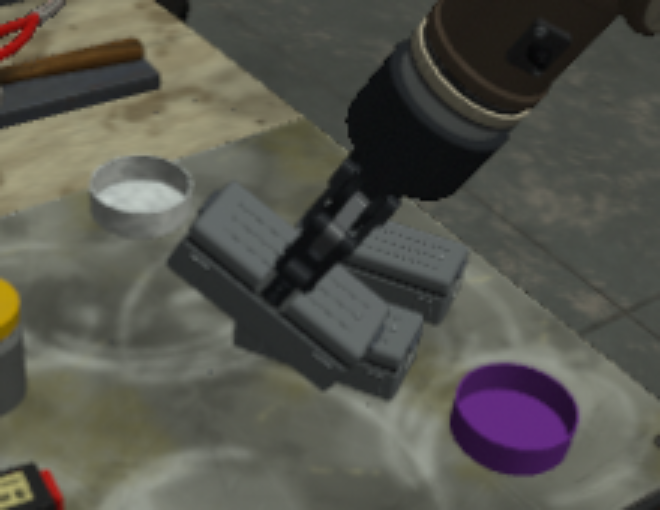

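The left case is lifted and tipped with its far end up. Now I'll level it, tip it the other way and level it again, comparing the level torques.

Call:
{"name": "arm_command", "arguments": {
  "moves": "0 0 0 0 -0.2 0 -1;0 0 0 0 -0.4 0 -1;0 0 0 0 -0.6 0 -1;0 0 0 0 -0.8 0 -1;0 0 0 0 -0.9 0 -1"
}}

```text
clock: 6.53
ee_pos: [0.4832, 0.2897, 0.1253]
ee_rot: [-0.002, 1.0, -0.004, 0.001]
wrist_force: [1.5, -1.1, -5.8]
finger_gap: 0.0532
```

Call:
{"name": "arm_command", "arguments": {
  "moves": "0 0 0 0 0 0 -1;0 0 0 0 0 0 -1;0 0 0 0 0 0 -1;0 0 0 0 0 0 -1;0 0 0 0 0 0 -1"
}}

```text
clock: 6.95
ee_pos: [0.4772, 0.2889, 0.1229]
ee_rot: [0.0, 1.0, -0.003, -0.0]
wrist_force: [0.1, -0.9, -5.1]
finger_gap: 0.0537
```

```bash
python3 st.py
```

```text
clock 6.95
ee_pos [0.4772 0.2889 0.1229]
ee_rot [ 3.e-04  1.e+00 -3.e-03 -2.e-04]
joints [ 4.6640e-01  2.7260e-01  1.8582e+00 -4.0000e-04  1.0114e+00  2.0434e+00]
wrist_force [ 0.1036 -0.8932 -5.0827]
wrist_torque [ 0.001  -0.0062  0.009 ]
joint_efforts [-1.68200e-01 -4.00421e+01 -2.72478e+01 -1.56000e-02 -1.09000e-02
  2.50000e-03]
finger_gap 0.0537
```

Call:
{"name": "arm_command", "arguments": {
  "moves": "0 0 0 0 -0.2 0 -1;0 0 0 0 -0.4 0 -1;0 0 0 0 -0.6 0 -1;0 0 0 0 -0.8 0 -1;0 0 0 0 -0.9 0 -1"
}}

```text
clock: 7.37
ee_pos: [0.4809, 0.2891, 0.1226]
ee_rot: [-0.001, 0.973, -0.003, -0.233]
wrist_force: [-0.1, -0.4, -6.7]
finger_gap: 0.0534
```

Call:
{"name": "arm_command", "arguments": {
  "moves": "0 0 0 0 0 0 -1;0 0 0 0 0 0 -1;0 0 0 0 0 0 -1;0 0 0 0 0 0 -1;0 0 0 0 0 0 -1"
}}

```text
clock: 7.78
ee_pos: [0.478, 0.2893, 0.1241]
ee_rot: [-0.001, 0.973, -0.003, -0.233]
wrist_force: [0.5, 0.2, -5.3]
finger_gap: 0.0537
```

```bash
python3 st.py
```

```text
clock 7.7833
ee_pos [0.478  0.2893 0.1241]
ee_rot [-9.000e-04  9.726e-01 -2.900e-03 -2.326e-01]
joints [0.3643 0.5581 1.5284 0.1652 1.4976 1.8917]
wrist_force [ 0.4978  0.2324 -5.3236]
wrist_torque [-0.0193 -0.7751  0.0061]
joint_efforts [-8.95000e-02 -5.07853e+01 -2.54532e+01  8.27100e-01  2.50620e+00
 -7.00000e-04]
finger_gap 0.0537
```

Call:
{"name": "arm_command", "arguments": {
  "moves": "0 0 0 0 0.2 0 -1;0 0 0 0 0.4 0 -1;0 0 0 0 0.6 0 -1;0 0 0 0 0.8 0 -1;0 0 0 0 0.9 0 -1"
}}

```text
clock: 8.2
ee_pos: [0.4753, 0.2889, 0.1243]
ee_rot: [-0.0, 1.0, -0.003, 0.001]
wrist_force: [-1.0, 0.5, -6.0]
finger_gap: 0.0535
```

Call:
{"name": "arm_command", "arguments": {
  "moves": "0 0 0 0 0 0 -1;0 0 0 0 0 0 -1;0 0 0 0 0 0 -1;0 0 0 0 0 0 -1;0 0 0 0 0 0 -1"
}}

```text
clock: 8.62
ee_pos: [0.4795, 0.2889, 0.1233]
ee_rot: [-0.0, 1.0, -0.004, -0.0]
wrist_force: [0.4, 0.2, -5.2]
finger_gap: 0.0531
```

```bash
python3 st.py
```

```text
clock 8.6167
ee_pos [0.4795 0.2889 0.1233]
ee_rot [-1.e-04  1.e+00 -4.e-03 -2.e-04]
joints [4.6430e-01 2.7550e-01 1.8536e+00 3.0000e-04 1.0127e+00 2.0429e+00]
wrist_force [ 0.4245  0.1728 -5.211 ]
wrist_torque [-0.0231 -0.036   0.0118]
joint_efforts [ 1.47300e-01 -4.05855e+01 -2.71396e+01  1.57000e-02  2.24000e-02
 -1.60000e-03]
finger_gap 0.0531
```

Level torques are -0.006, -0.006 and -0.036 Nm, where a shifting ball would change them by 0.14. The left case is quiet, so I'll put it back.

Call:
{"name": "arm_command", "arguments": {
  "moves": "0 0 0.25 0 0 0 -1;0 0 0.5 0 0 0 -1;0 0 0.75 0 0 0 -1;0 0 0.9 0 0 0 -1;0 0 0.96 0 0 0 -1"
}}

```text
clock: 9.03
ee_pos: [0.4758, 0.2869, 0.0055]
ee_rot: [0.002, 1.0, -0.004, -0.004]
wrist_force: [-14.7, -9.7, 44.4]
finger_gap: 0.0531
```

Call:
{"name": "arm_command", "arguments": {
  "moves": "0 0 0.03 0 0 0 -1;0 0 0.03 0 0 0 -1;0 0 0.03 0 0 0 -1;0 0 0.03 0 0 0 -1"
}}

```text
clock: 9.37
ee_pos: [0.48, 0.2893, 0.0057]
ee_rot: [-0.0, 1.0, -0.004, 0.001]
wrist_force: [-2.2, -2.1, 2.0]
finger_gap: 0.0536
```

Call:
{"name": "arm_command", "arguments": {
  "moves": "0 0 0 0 0 0 1;0 0 0 0 0 0 1;0 0 0 0 0 0 1;0 0 0 0 0 0 1;0 0 0 0 0 0 1"
}}

```text
clock: 9.78
ee_pos: [0.4791, 0.2892, 0.0048]
ee_rot: [-0.0, 1.0, -0.004, 0.0]
wrist_force: [-0.3, -0.2, -0.4]
finger_gap: 0.0856
```

Call:
{"name": "arm_command", "arguments": {
  "moves": "0 0 -0.3 0 0 0 1;0 0 -0.6 0 0 0 1;0 0 -0.9 0 0 0 1;0 0 -0.9 0 0 0 1;0 0 -0.9 0 0 0 1"
}}

```text
clock: 10.2
ee_pos: [0.4813, 0.2904, 0.1158]
ee_rot: [-0.002, 1.0, -0.003, 0.003]
wrist_force: [0.6, -0.2, -0.3]
finger_gap: 0.0858
```

Call:
{"name": "arm_command", "arguments": {
  "moves": "-0.07 0.3 0 0 0 -0.05 1;-0.07 0.6 0 0 0 -0.05 1;-0.07 0.87 0 0 0 -0.05 1;-0.07 0.87 0 0 0 -0.05 1;-0.07 0.87 0 0 0 -0.05 1"
}}

```text
clock: 10.62
ee_pos: [0.468, 0.183, 0.1109]
ee_rot: [0.0, 1.0, 0.008, -0.002]
wrist_force: [-0.1, 1.3, 0.2]
finger_gap: 0.0852
```

Call:
{"name": "arm_command", "arguments": {
  "moves": "0 0 0.2 0 0 0 1;0 0 0.4 0 0 0 1;0 0 0.55 0 0 0 1;0 0 0.7 0 0 0 1;0 0 0.7 0 0 0 1"
}}

```text
clock: 11.03
ee_pos: [0.4653, 0.1845, 0.0242]
ee_rot: [0.001, 1.0, 0.01, -0.004]
wrist_force: [-0.4, -0.8, -0.6]
finger_gap: 0.0854
```

Call:
{"name": "arm_command", "arguments": {
  "moves": "0 0 0.1 0 0 0 1;0 0 0.15 0 0 0 1;0 0 0.2 0 0 0 1;0 0 0.2 0 0 0 1;0 0 0.2 0 0 0 1"
}}

```text
clock: 11.45
ee_pos: [0.4696, 0.1848, 0.0046]
ee_rot: [-0.0, 1.0, 0.01, 0.0]
wrist_force: [-1.0, 0.3, -0.0]
finger_gap: 0.0855
```

```bash
python3 st.py
python3 - <<'E'
from plant import r
import cv2
d=r.get_image("scene");c=d["color"][100:270,230:450,::-1];cv2.imwrite("pics/s3.png",cv2.resize(c,None,fx=3,fy=3))
E
```

```text
clock 11.45
ee_pos [0.4696 0.1848 0.0046]
ee_rot [-0.0e+00  1.0e+00  9.6e-03  1.0e-04]
joints [2.8850e-01 3.7210e-01 2.0306e+00 1.0000e-04 7.3870e-01 1.8401e+00]
wrist_force [-0.9579  0.2925 -0.0447]
wrist_torque [-0.0081 -0.0489  0.0028]
joint_efforts [ 4.14000e-02 -3.51518e+01 -1.87769e+01  2.10000e-03  6.30000e-03
  5.00000e-04]
finger_gap 0.0855
```

View pics/s3.png

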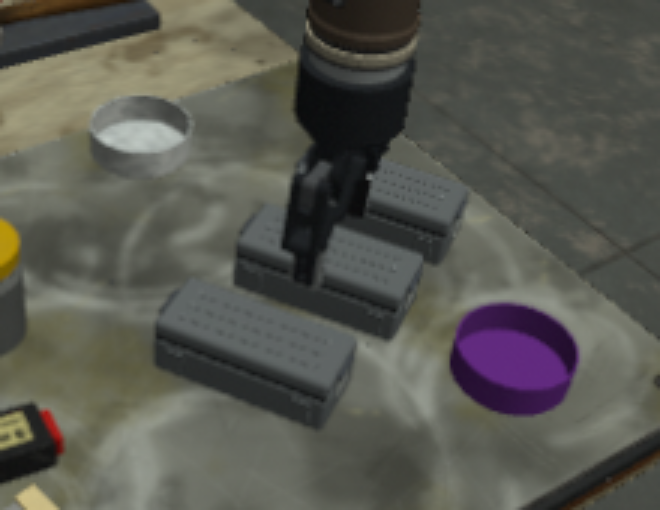

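The left case is back in place and the fingers straddle the middle case, so I'll grip it and run the same test.

Call:
{"name": "arm_command", "arguments": {
  "moves": "0 0 0 0 0 0 -1;0 0 0 0 0 0 -1;0 0 0 0 0 0 -1;0 0 0 0 0 0 -1;0 0 0 0 0 0 -1"
}}

```text
clock: 11.92
ee_pos: [0.4703, 0.1848, 0.0057]
ee_rot: [-0.0, 1.0, 0.01, 0.001]
wrist_force: [-1.8, -0.7, 5.6]
finger_gap: 0.0536
```

Call:
{"name": "arm_command", "arguments": {
  "moves": "0 0 0 0 0 0 -1;0 0 0 0 0 0 -1;0 0 0 0 0 0 -1"
}}

```text
clock: 12.17
ee_pos: [0.4703, 0.1848, 0.0057]
ee_rot: [-0.0, 1.0, 0.01, 0.001]
wrist_force: [-1.6, -0.1, 5.4]
finger_gap: 0.0533
```

Call:
{"name": "arm_command", "arguments": {
  "moves": "0 0 -0.1 0 0 0 -1;0 0 -0.3 0 0 0 -1;0 0 -0.6 0 0 0 -1;0 0 -0.9 0 0 0 -1;0 0 -1 0 0 0 -1"
}}

```text
clock: 12.58
ee_pos: [0.4721, 0.1854, 0.1294]
ee_rot: [-0.001, 1.0, 0.01, 0.004]
wrist_force: [2.1, 0.3, -5.3]
finger_gap: 0.0533
```

Call:
{"name": "arm_command", "arguments": {
  "moves": "0 0 0 0 0 0 -1;0 0 0 0 0 0 -1;0 0 0 0 0 0 -1;0 0 0 0 0 0 -1;0 0 0 0 0 0 -1"
}}

```text
clock: 13.0
ee_pos: [0.4674, 0.184, 0.1222]
ee_rot: [0.001, 1.0, 0.01, -0.002]
wrist_force: [0.4, -0.0, -5.4]
finger_gap: 0.0536
```

```bash
python3 st.py
```

```text
clock 13.0
ee_pos [0.4674 0.184  0.1222]
ee_rot [ 7.0e-04  1.0e+00  9.6e-03 -2.3e-03]
joints [0.2883 0.1748 1.9824 0.     0.9892 1.84  ]
wrist_force [ 0.374  -0.0126 -5.378 ]
wrist_torque [0.0226 0.0099 0.0487]
joint_efforts [ 6.40000e-03 -3.51605e+01 -2.66044e+01  1.00000e-03  3.34000e-02
  1.40000e-03]
finger_gap 0.0536
```

Call:
{"name": "arm_command", "arguments": {
  "moves": "0 0 0 0 0.2 0 -1;0 0 0 0 0.4 0 -1;0 0 0 0 0.6 0 -1;0 0 0 0 0.8 0 -1;0 0 0 0 0.85 0 -1"
}}

```text
clock: 13.42
ee_pos: [0.4625, 0.1824, 0.1195]
ee_rot: [-0.0, 0.976, 0.01, 0.217]
wrist_force: [-2.0, -0.7, -6.5]
finger_gap: 0.0533
```

Call:
{"name": "arm_command", "arguments": {
  "moves": "0 0 0 0 0 0 -1;0 0 0 0 0 0 -1;0 0 0 0 0 0 -1;0 0 0 0 0 0 -1;0 0 0 0 0 0 -1"
}}

```text
clock: 13.83
ee_pos: [0.4708, 0.1848, 0.1251]
ee_rot: [-0.002, 0.975, 0.009, 0.221]
wrist_force: [-0.7, 0.6, -5.2]
finger_gap: 0.0533
```

```bash
python3 st.py
```

```text
clock 13.8333
ee_pos [0.4708 0.1848 0.1251]
ee_rot [-0.0022  0.9752  0.0089  0.221 ]
joints [ 0.3963 -0.0393  2.2903 -0.3395  0.4969  2.2161]
wrist_force [-0.6934  0.608  -5.1732]
wrist_torque [-0.0047  0.6578 -0.0028]
joint_efforts [ 5.87000e-02 -2.49143e+01 -2.66807e+01 -7.02700e-01 -1.97840e+00
 -3.30000e-03]
finger_gap 0.0533
```

Call:
{"name": "arm_command", "arguments": {
  "moves": "0 0 0 0 -0.2 0 -1;0 0 0 0 -0.4 0 -1;0 0 0 0 -0.6 0 -1;0 0 0 0 -0.8 0 -1;0 0 0 0 -0.85 0 -1"
}}

```text
clock: 14.25
ee_pos: [0.4757, 0.1853, 0.1264]
ee_rot: [-0.001, 1.0, 0.009, 0.002]
wrist_force: [1.0, -0.7, -5.0]
finger_gap: 0.0537
```

Call:
{"name": "arm_command", "arguments": {
  "moves": "0 0 0 0 0 0 -1;0 0 0 0 0 0 -1;0 0 0 0 0 0 -1;0 0 0 0 0 0 -1;0 0 0 0 0 0 -1"
}}

```text
clock: 14.67
ee_pos: [0.4684, 0.1846, 0.1242]
ee_rot: [0.0, 1.0, 0.01, -0.0]
wrist_force: [-0.4, -0.3, -6.4]
finger_gap: 0.0533
```

```bash
python3 st.py
```

```text
clock 14.6667
ee_pos [0.4684 0.1846 0.1242]
ee_rot [ 1.0e-04  1.0e+00  9.9e-03 -1.0e-04]
joints [ 2.8890e-01  1.7120e-01  1.9819e+00 -2.0000e-04  9.8870e-01  1.8401e+00]
wrist_force [-0.3673 -0.3102 -6.4105]
wrist_torque [-0.0126  0.0225 -0.0447]
joint_efforts [-8.94000e-02 -3.46693e+01 -2.66730e+01 -6.30000e-03 -5.70000e-03
  5.00000e-04]
finger_gap 0.0533
```

Call:
{"name": "arm_command", "arguments": {
  "moves": "0 0 0 0 -0.2 0 -1;0 0 0 0 -0.4 0 -1;0 0 0 0 -0.6 0 -1;0 0 0 0 -0.8 0 -1;0 0 0 0 -0.85 0 -1"
}}

```text
clock: 15.08
ee_pos: [0.4724, 0.1846, 0.123]
ee_rot: [0.002, 0.975, 0.009, -0.22]
wrist_force: [0.1, -0.1, -6.4]
finger_gap: 0.0536
```

Call:
{"name": "arm_command", "arguments": {
  "moves": "0 0 0 0 0 0 -1;0 0 0 0 0 0 -1;0 0 0 0 0 0 -1;0 0 0 0 0 0 -1;0 0 0 0 0 0 -1"
}}

```text
clock: 15.5
ee_pos: [0.4691, 0.1848, 0.1252]
ee_rot: [0.002, 0.975, 0.01, -0.22]
wrist_force: [-0.7, 0.6, -4.6]
finger_gap: 0.0537
```

```bash
python3 st.py
```

```text
clock 15.5
ee_pos [0.4691 0.1848 0.1252]
ee_rot [ 0.002   0.9755  0.0096 -0.2198]
joints [0.2277 0.4634 1.6628 0.0896 1.4507 1.7484]
wrist_force [-0.678   0.5659 -4.583 ]
wrist_torque [ 0.0722 -0.6143  0.0696]
joint_efforts [-4.21000e-02 -4.59925e+01 -2.46553e+01  4.33500e-01  2.43820e+00
  1.20000e-03]
finger_gap 0.0537
```

Call:
{"name": "arm_command", "arguments": {
  "moves": "0 0 0 0 0.2 0 -1;0 0 0 0 0.4 0 -1;0 0 0 0 0.6 0 -1;0 0 0 0 0.8 0 -1;0 0 0 0 0.85 0 -1"
}}

```text
clock: 15.92
ee_pos: [0.4643, 0.1841, 0.1244]
ee_rot: [0.0, 1.0, 0.01, -0.001]
wrist_force: [-1.0, 0.2, -5.5]
finger_gap: 0.0533
```

Call:
{"name": "arm_command", "arguments": {
  "moves": "0 0 0 0 0 0 -1;0 0 0 0 0 0 -1;0 0 0 0 0 0 -1;0 0 0 0 0 0 -1;0 0 0 0 0 0 -1"
}}

```text
clock: 16.33
ee_pos: [0.4703, 0.1846, 0.1246]
ee_rot: [-0.0, 1.0, 0.009, -0.0]
wrist_force: [-0.0, -0.3, -5.5]
finger_gap: 0.0534
```

```bash
python3 st.py
```

```text
clock 16.3333
ee_pos [0.4703 0.1846 0.1246]
ee_rot [-1.0e-04  1.0e+00  9.3e-03 -1.0e-04]
joints [2.8780e-01 1.7390e-01 1.9779e+00 2.0000e-04 9.8990e-01 1.8399e+00]
wrist_force [-0.0294 -0.2628 -5.4892]
wrist_torque [-0.0073 -0.0396  0.0059]
joint_efforts [ 7.20000e-02 -3.51887e+01 -2.65912e+01  8.50000e-03  2.01000e-02
 -1.80000e-03]
finger_gap 0.0534
```

The change of 0.06 Nm is within about twice the noise, so it isn't conclusive. Camera calls advance time, so I'll use them to average the torque.

```bash
cat > avg.py <<'E'
from plant import r
import numpy as np
T=[];F=[]
for i in range(14):
    r.get_image("top");s=r.get_state();T.append(s["wrist_torque"]);F.append(s["wrist_force"])
print(s["clock"],np.round(s["ee_pos"],4),"T",np.mean(T,0).round(4),"sd",np.std(T,0).round(4),"F",np.mean(F,0).round(3))
E
python3 avg.py
```

```text
17.0333 [0.4694 0.1846 0.1245] T [-0.0068 -0.0121 -0.0006] sd [0.0281 0.0253 0.0337] F [ 0.088  0.029 -5.28 ]
```

Call:
{"name": "arm_command", "arguments": {
  "moves": "0 0 0 0 0.2 0 -1;0 0 0 0 0.4 0 -1;0 0 0 0 0.6 0 -1;0 0 0 0 0.8 0 -1;0 0 0 0 0.85 0 -1"
}}

```text
clock: 17.45
ee_pos: [0.4636, 0.1829, 0.1212]
ee_rot: [-0.001, 0.976, 0.01, 0.218]
wrist_force: [-0.5, -0.5, -6.6]
finger_gap: 0.0534
```

Call:
{"name": "arm_command", "arguments": {
  "moves": "0 0 0 0 0 0 -1;0 0 0 0 0 0 -1;0 0 0 0 0 0 -1;0 0 0 0 0 0 -1;0 0 0 0 0 0 -1"
}}

```text
clock: 17.87
ee_pos: [0.4709, 0.1848, 0.1254]
ee_rot: [-0.002, 0.975, 0.009, 0.221]
wrist_force: [0.1, 0.2, -4.8]
finger_gap: 0.0536
```

Call:
{"name": "arm_command", "arguments": {
  "moves": "0 0 0 0 -0.2 0 -1;0 0 0 0 -0.4 0 -1;0 0 0 0 -0.6 0 -1;0 0 0 0 -0.8 0 -1;0 0 0 0 -0.85 0 -1"
}}

```text
clock: 18.28
ee_pos: [0.4757, 0.1852, 0.1264]
ee_rot: [-0.001, 1.0, 0.009, 0.002]
wrist_force: [1.3, 0.1, -4.5]
finger_gap: 0.0536
```

Call:
{"name": "arm_command", "arguments": {
  "moves": "0 0 0 0 0 0 -1;0 0 0 0 0 0 -1;0 0 0 0 0 0 -1;0 0 0 0 0 0 -1;0 0 0 0 0 0 -1"
}}

```text
clock: 18.7
ee_pos: [0.4684, 0.1846, 0.1243]
ee_rot: [0.0, 1.0, 0.01, -0.0]
wrist_force: [0.5, 0.8, -4.9]
finger_gap: 0.0534
```

```bash
python3 avg.py
```

```text
19.4 [0.4694 0.1846 0.1244] T [-0.0014 -0.0119  0.0102] sd [0.0268 0.0248 0.0286] F [ 0.385 -0.    -5.415]
```

The averages are -0.0121 and -0.0119 Nm, so the middle case is quiet. I'll set it down and test the right case.

Call:
{"name": "arm_command", "arguments": {
  "moves": "0 0 0.25 0 0 0 -1;0 0 0.5 0 0 0 -1;0 0 0.75 0 0 0 -1;0 0 0.85 0 0 0 -1;0 0 0.9 0 0 0 -1"
}}

```text
clock: 19.82
ee_pos: [0.4669, 0.1838, 0.014]
ee_rot: [0.001, 1.0, 0.01, -0.003]
wrist_force: [-1.1, -0.6, -5.2]
finger_gap: 0.0535
```

Call:
{"name": "arm_command", "arguments": {
  "moves": "0 0 0.03 0 0 0 -1;0 0 0.06 0 0 0 -1;0 0 0.09 0 0 0 -1;0 0 0.1 0 0 0 -1;0 0 0.1 0 0 0 -1"
}}

```text
clock: 20.23
ee_pos: [0.471, 0.1851, 0.0058]
ee_rot: [-0.0, 1.0, 0.01, 0.001]
wrist_force: [0.3, 0.7, -2.6]
finger_gap: 0.0536
```

Call:
{"name": "arm_command", "arguments": {
  "moves": "0 0 0 0 0 0 1;0 0 0 0 0 0 1;0 0 0 0 0 0 1;0 0 0 0 0 0 1;0 0 0 0 0 0 1"
}}

```text
clock: 20.65
ee_pos: [0.47, 0.1848, 0.005]
ee_rot: [-0.0, 1.0, 0.01, 0.001]
wrist_force: [0.3, 0.3, 0.0]
finger_gap: 0.0857
```

Call:
{"name": "arm_command", "arguments": {
  "moves": "0 0 -0.3 0 0 0 1;0 0 -0.6 0 0 0 1;0 0 -0.9 0 0 0 1;0 0 -0.9 0 0 0 1;0 0 -0.9 0 0 0 1"
}}

```text
clock: 21.07
ee_pos: [0.4722, 0.1855, 0.1155]
ee_rot: [-0.001, 1.0, 0.01, 0.003]
wrist_force: [-1.3, -0.4, 0.0]
finger_gap: 0.0855
```

Call:
{"name": "arm_command", "arguments": {
  "moves": "0 0.3 0 0 0 0 1;0 0.6 0 0 0 0 1;0 0.81 0 0 0 0 1;0 0.81 0 0 0 0 1;0 0.81 0 0 0 0 1"
}}

```text
clock: 21.48
ee_pos: [0.4699, 0.0864, 0.111]
ee_rot: [-0.0, 1.0, 0.008, -0.002]
wrist_force: [0.0, -0.6, 0.4]
finger_gap: 0.0854
```

Call:
{"name": "arm_command", "arguments": {
  "moves": "0 0 0.2 0 0 0 1;0 0 0.4 0 0 0 1;0 0 0.55 0 0 0 1;0 0 0.7 0 0 0 1;0 0 0.7 0 0 0 1"
}}

```text
clock: 21.9
ee_pos: [0.4668, 0.0881, 0.0244]
ee_rot: [0.0, 1.0, 0.01, -0.005]
wrist_force: [-0.2, -0.1, -0.2]
finger_gap: 0.0854
```

```bash
python3 st.py
python3 - <<'E'
from plant import r
import cv2
from h import *
d=r.get_image("scene");c=d["color"][100:270,230:450,::-1];cv2.imwrite("pics/s4.png",cv2.resize(c,None,fx=3,fy=3))
E
```

```text
clock 21.9
ee_pos [0.4668 0.0881 0.0244]
ee_rot [ 2.000e-04  9.999e-01  1.000e-02 -4.600e-03]
joints [9.4500e-02 2.9360e-01 2.0867e+00 6.0000e-04 7.7040e-01 1.6448e+00]
wrist_force [-0.1766 -0.1179 -0.2097]
wrist_torque [-0.0265  0.0143 -0.0303]
joint_efforts [-2.31800e-01 -3.35681e+01 -2.14440e+01 -8.70000e-03 -4.85400e-01
  6.00000e-04]
finger_gap 0.0854
```

View pics/s4.png

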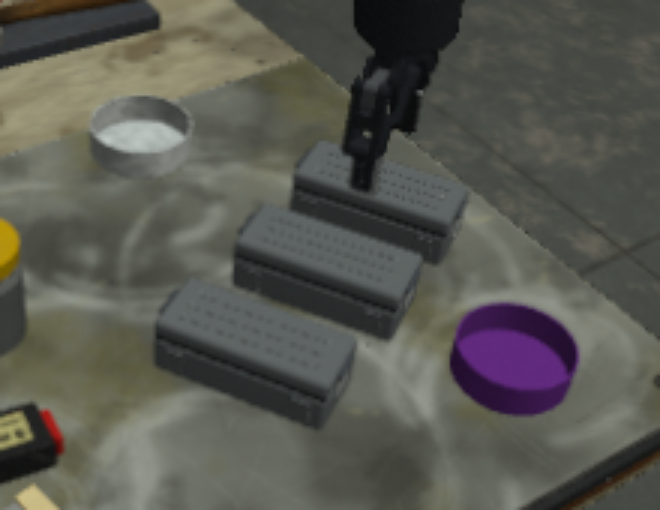

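The left and middle cases stand in place, and the fingers are centred over the right case.

Call:
{"name": "arm_command", "arguments": {
  "moves": "0 0.01 0.1 0 0 0 1;0 0.01 0.15 0 0 0 1;0 0.01 0.2 0 0 0 1;0 0.01 0.2 0 0 0 1;0 0.01 0.2 0 0 0 1"
}}

```text
clock: 22.37
ee_pos: [0.4713, 0.0865, 0.0047]
ee_rot: [-0.0, 1.0, 0.01, -0.0]
wrist_force: [-0.1, -0.7, 0.4]
finger_gap: 0.0854
```

Call:
{"name": "arm_command", "arguments": {
  "moves": "0 0 0 0 0 0 -1;0 0 0 0 0 0 -1;0 0 0 0 0 0 -1;0 0 0 0 0 0 -1;0 0 0 0 0 0 -1"
}}

```text
clock: 22.78
ee_pos: [0.4722, 0.0864, 0.0057]
ee_rot: [-0.0, 1.0, 0.009, 0.001]
wrist_force: [-1.9, 1.1, 4.3]
finger_gap: 0.0535
```

Call:
{"name": "arm_command", "arguments": {
  "moves": "0 0 0 0 0 0 -1;0 0 0 0 0 0 -1;0 0 0 0 0 0 -1"
}}

```text
clock: 23.03
ee_pos: [0.4722, 0.0864, 0.0057]
ee_rot: [-0.0, 1.0, 0.009, 0.001]
wrist_force: [-1.1, 0.3, 5.2]
finger_gap: 0.0534
```

Call:
{"name": "arm_command", "arguments": {
  "moves": "0 0 -0.1 0 0 0 -1;0 0 -0.3 0 0 0 -1;0 0 -0.6 0 0 0 -1;0 0 -0.9 0 0 0 -1;0 0 -1 0 0 0 -1"
}}

```text
clock: 23.45
ee_pos: [0.474, 0.0865, 0.1287]
ee_rot: [-0.0, 1.0, 0.01, 0.003]
wrist_force: [1.1, 0.4, -4.7]
finger_gap: 0.0536
```

Call:
{"name": "arm_command", "arguments": {
  "moves": "0 0 0 0 0 0 -1;0 0 0 0 0 0 -1;0 0 0 0 0 0 -1;0 0 0 0 0 0 -1;0 0 0 0 0 0 -1"
}}

```text
clock: 23.87
ee_pos: [0.4692, 0.086, 0.1222]
ee_rot: [0.0, 1.0, 0.01, -0.002]
wrist_force: [0.7, -0.4, -5.7]
finger_gap: 0.0538
```

```bash
python3 avg.py
```

```text
24.5667 [0.4714 0.0862 0.1246] T [ 0.014  -0.0285  0.0125] sd [0.0264 0.0286 0.0368] F [ 0.208  0.027 -5.525]
```

Call:
{"name": "arm_command", "arguments": {
  "moves": "0 0 0 0 0.2 0 -1;0 0 0 0 0.4 0 -1;0 0 0 0 0.6 0 -1;0 0 0 0 0.8 0 -1;0 0 0 0 0.85 0 -1"
}}

```text
clock: 24.98
ee_pos: [0.4644, 0.0856, 0.1205]
ee_rot: [-0.002, 0.976, 0.009, 0.217]
wrist_force: [-2.3, -0.3, -6.4]
finger_gap: 0.0539
```

Call:
{"name": "arm_command", "arguments": {
  "moves": "0 0 0 0 0 0 -1;0 0 0 0 0 0 -1;0 0 0 0 0 0 -1;0 0 0 0 0 0 -1;0 0 0 0 0 0 -1"
}}

```text
clock: 25.4
ee_pos: [0.4729, 0.0863, 0.1254]
ee_rot: [-0.002, 0.975, 0.009, 0.221]
wrist_force: [-0.5, -0.6, -5.1]
finger_gap: 0.0536
```

Call:
{"name": "arm_command", "arguments": {
  "moves": "0 0 0 0 -0.2 0 -1;0 0 0 0 -0.4 0 -1;0 0 0 0 -0.6 0 -1;0 0 0 0 -0.8 0 -1;0 0 0 0 -0.85 0 -1"
}}

```text
clock: 25.82
ee_pos: [0.4777, 0.0864, 0.1263]
ee_rot: [-0.0, 1.0, 0.009, 0.002]
wrist_force: [1.0, -0.0, -4.6]
finger_gap: 0.0538
```

Call:
{"name": "arm_command", "arguments": {
  "moves": "0 0 0 0 0 0 -1;0 0 0 0 0 0 -1;0 0 0 0 0 0 -1;0 0 0 0 0 0 -1;0 0 0 0 0 0 -1"
}}

```text
clock: 26.23
ee_pos: [0.4703, 0.0862, 0.1243]
ee_rot: [0.0, 1.0, 0.01, -0.0]
wrist_force: [-0.3, 0.4, -5.6]
finger_gap: 0.053
```

```bash
python3 avg.py
```

```text
26.9333 [0.4713 0.0862 0.1245] T [-0.0053 -0.0605 -0.0134] sd [0.035  0.0406 0.0323] F [-0.038  0.235 -5.325]
```

Call:
{"name": "arm_command", "arguments": {
  "moves": "0 0 0 0 -0.2 0 -1;0 0 0 0 -0.4 0 -1;0 0 0 0 -0.6 0 -1;0 0 0 0 -0.8 0 -1;0 0 0 0 -0.85 0 -1"
}}

```text
clock: 27.35
ee_pos: [0.4749, 0.0861, 0.1227]
ee_rot: [0.002, 0.975, 0.009, -0.22]
wrist_force: [-0.2, 0.4, -2.9]
finger_gap: 0.0537
```

Call:
{"name": "arm_command", "arguments": {
  "moves": "0 0 0 0 0 0 -1;0 0 0 0 0 0 -1;0 0 0 0 0 0 -1;0 0 0 0 0 0 -1;0 0 0 0 0 0 -1"
}}

```text
clock: 27.77
ee_pos: [0.471, 0.0863, 0.1251]
ee_rot: [0.002, 0.975, 0.009, -0.22]
wrist_force: [0.6, -0.5, -5.5]
finger_gap: 0.0532
```

Call:
{"name": "arm_command", "arguments": {
  "moves": "0 0 0 0 0.2 0 -1;0 0 0 0 0.4 0 -1;0 0 0 0 0.6 0 -1;0 0 0 0 0.8 0 -1;0 0 0 0 0.85 0 -1"
}}

```text
clock: 28.18
ee_pos: [0.4661, 0.0862, 0.1243]
ee_rot: [0.0, 1.0, 0.01, -0.001]
wrist_force: [-0.9, 0.2, -5.8]
finger_gap: 0.0532
```

Call:
{"name": "arm_command", "arguments": {
  "moves": "0 0 0 0 0 0 -1;0 0 0 0 0 0 -1;0 0 0 0 0 0 -1;0 0 0 0 0 0 -1;0 0 0 0 0 0 -1"
}}

```text
clock: 28.6
ee_pos: [0.4722, 0.0862, 0.1246]
ee_rot: [-0.0, 1.0, 0.009, -0.0]
wrist_force: [0.7, -0.2, -6.1]
finger_gap: 0.0536
```

```bash
python3 avg.py
```

```text
29.3 [0.4713 0.0862 0.1245] T [-0.0066  0.0167 -0.015 ] sd [0.0215 0.0248 0.0281] F [ 0.213  0.03  -5.593]
```

Right case: -0.061 Nm after tipping near-end-low and +0.017 after far-end-low. The sign is right for a ball, but the size is smaller than 0.14. I'll repeat both tips with gentler levelling and a longer average.

Call:
{"name": "arm_command", "arguments": {
  "moves": "0 0 0 0 0.24 0 -1;0 0 0 0 0.48 0 -1;0 0 0 0 0.7 0 -1;0 0 0 0 0.9 0 -1;0 0 0 0 0.95 0 -1"
}}

```text
clock: 29.72
ee_pos: [0.4637, 0.0855, 0.1199]
ee_rot: [-0.002, 0.97, 0.009, 0.242]
wrist_force: [-3.3, -0.1, -10.0]
finger_gap: 0.0535
```

Call:
{"name": "arm_command", "arguments": {
  "moves": "0 0 0 0 0 0 -1;0 0 0 0 0 0 -1;0 0 0 0 0 0 -1;0 0 0 0 0 0 -1;0 0 0 0 0 0 -1"
}}

```text
clock: 30.13
ee_pos: [0.473, 0.0863, 0.1256]
ee_rot: [-0.002, 0.969, 0.009, 0.247]
wrist_force: [-0.5, 0.4, -5.6]
finger_gap: 0.0535
```

Call:
{"name": "arm_command", "arguments": {
  "moves": "0 0 0 0 -0.1 0 -1;0 0 0 0 -0.2 0 -1;0 0 0 0 -0.3 0 -1;0 0 0 0 -0.4 0 -1;0 0 0 0 -0.5 0 -1"
}}

```text
clock: 30.55
ee_pos: [0.4729, 0.0863, 0.1253]
ee_rot: [-0.001, 0.993, 0.009, 0.117]
wrist_force: [0.3, 0.3, -5.4]
finger_gap: 0.0536
```

Call:
{"name": "arm_command", "arguments": {
  "moves": "0 0 0 0 -0.1 0 -1;0 0 0 0 -0.2 0 -1;0 0 0 0 -0.3 0 -1;0 0 0 0 -0.38 0 -1;0 0 0 0 -0.42 0 -1"
}}

```text
clock: 30.97
ee_pos: [0.4747, 0.0863, 0.1253]
ee_rot: [-0.0, 1.0, 0.009, 0.009]
wrist_force: [-0.1, -0.5, -5.4]
finger_gap: 0.0537
```

Call:
{"name": "arm_command", "arguments": {
  "moves": "0 0 0 0 -0.02 0 -1;0 0 0 0 -0.03 0 -1;0 0 0 0 -0.03 0 -1;0 0 0 0 -0.03 0 -1;0 0 0 0 -0.03 0 -1"
}}

```text
clock: 31.38
ee_pos: [0.4708, 0.0862, 0.1243]
ee_rot: [0.0, 1.0, 0.01, -0.0]
wrist_force: [-0.8, -1.0, -6.2]
finger_gap: 0.053
```

```bash
sed -i 's/range(14)/range(24)/' avg.py; python3 avg.py
```

```text
32.5833 [0.4713 0.0862 0.1245] T [-0.0018 -0.0859 -0.0036] sd [0.0261 0.0317 0.0257] F [ 0.017  0.063 -5.454]
```

Call:
{"name": "arm_command", "arguments": {
  "moves": "0 0 0 0 -0.24 0 -1;0 0 0 0 -0.48 0 -1;0 0 0 0 -0.7 0 -1;0 0 0 0 -0.9 0 -1;0 0 0 0 -0.95 0 -1"
}}

```text
clock: 33.0
ee_pos: [0.4745, 0.0861, 0.1224]
ee_rot: [0.002, 0.969, 0.009, -0.246]
wrist_force: [-0.2, 0.7, -6.3]
finger_gap: 0.0537
```

Call:
{"name": "arm_command", "arguments": {
  "moves": "0 0 0 0 0 0 -1;0 0 0 0 0 0 -1;0 0 0 0 0 0 -1;0 0 0 0 0 0 -1;0 0 0 0 0 0 -1"
}}

```text
clock: 33.42
ee_pos: [0.471, 0.0863, 0.1252]
ee_rot: [0.002, 0.969, 0.009, -0.245]
wrist_force: [0.2, 0.2, -5.8]
finger_gap: 0.0537
```

Call:
{"name": "arm_command", "arguments": {
  "moves": "0 0 0 0 0.1 0 -1;0 0 0 0 0.2 0 -1;0 0 0 0 0.3 0 -1;0 0 0 0 0.4 0 -1;0 0 0 0 0.5 0 -1"
}}

```text
clock: 33.83
ee_pos: [0.4707, 0.0863, 0.1253]
ee_rot: [0.001, 0.993, 0.01, -0.116]
wrist_force: [0.1, 0.3, -5.4]
finger_gap: 0.0534
```

Call:
{"name": "arm_command", "arguments": {
  "moves": "0 0 0 0 0.1 0 -1;0 0 0 0 0.2 0 -1;0 0 0 0 0.3 0 -1;0 0 0 0 0.38 0 -1;0 0 0 0 0.42 0 -1"
}}

```text
clock: 34.25
ee_pos: [0.4687, 0.0862, 0.1249]
ee_rot: [0.0, 1.0, 0.01, -0.008]
wrist_force: [-0.5, -0.3, -5.3]
finger_gap: 0.0533
```

Call:
{"name": "arm_command", "arguments": {
  "moves": "0 0 0 0 0.02 0 -1;0 0 0 0 0.03 0 -1;0 0 0 0 0.03 0 -1;0 0 0 0 0.03 0 -1;0 0 0 0 0.03 0 -1"
}}

```text
clock: 34.67
ee_pos: [0.4718, 0.0862, 0.1245]
ee_rot: [0.0, 1.0, 0.01, -0.0]
wrist_force: [0.4, 0.4, -6.3]
finger_gap: 0.0537
```

```bash
python3 avg.py
```

```text
35.8667 [0.4713 0.0862 0.1245] T [ 0.0051  0.0395 -0.006 ] sd [0.0263 0.0333 0.0305] F [ 0.066 -0.13  -5.282]
```

The right case shows a clear change, -0.086 to +0.040 Nm, so it holds the ball. I'll carry it over the tin.

Call:
{"name": "arm_command", "arguments": {
  "moves": "0.1 0 -0.1 0 0 0 -1;0.3 -0.01 -0.2 0 0 0 -1;0.5 -0.02 -0.26 0 0 0 -1;0.7 -0.02 -0.26 0 0 0 -1;0.88 -0.02 -0.26 0 0 0 -1"
}}

```text
clock: 36.28
ee_pos: [0.5791, 0.0908, 0.1567]
ee_rot: [-0.0, 1.0, 0.01, 0.001]
wrist_force: [0.3, 1.0, -4.8]
finger_gap: 0.0535
```

Call:
{"name": "arm_command", "arguments": {
  "moves": "0.2 0 0 0 0 0 -1;0.4 0 0 0 0 0 -1;0.6 -0.01 0 0 0 0 -1;0.78 -0.02 0 0 0 0 -1;0.88 -0.02 0 0 0 0 -1"
}}

```text
clock: 36.7
ee_pos: [0.6851, 0.0952, 0.1552]
ee_rot: [-0.0, 1.0, 0.009, 0.001]
wrist_force: [1.0, 0.4, -5.6]
finger_gap: 0.0533
```

Call:
{"name": "arm_command", "arguments": {
  "moves": "0 0 0 0 0 0 -1;0 0 0 0 0 0 -1;0 0 0 0 0 0 -1;0 0 0 0 0 0 -1;0 0 0 0 0 0 -1"
}}

```text
clock: 37.12
ee_pos: [0.6813, 0.0951, 0.1555]
ee_rot: [0.0, 1.0, 0.01, -0.001]
wrist_force: [0.1, -0.5, -4.8]
finger_gap: 0.0532
```

Call:
{"name": "arm_command", "arguments": {
  "moves": "0 0 0 0 0 0 -1;0 0 0 0 0 0 -1;0 0 0 0 0 0 -1;0 0 0 0 0 0 -1;0 0 0 0 0 0 -1"
}}

```text
clock: 37.53
ee_pos: [0.6823, 0.0951, 0.1558]
ee_rot: [-0.0, 1.0, 0.01, 0.0]
wrist_force: [-0.0, 0.8, -5.4]
finger_gap: 0.0533
```

```bash
python3 st.py
python3 - <<'E'
from plant import r
from h import *
for n in("scene","top"):
    d=r.get_image(n);cv2.imwrite(f"pics/{n}5.png",d["color"][:,:,::-1])
W=cloud(d);cases(W,[(240,190,281,275),(292,196,334,282)],.042)
d=r.get_image("scene");W=cloud(d).reshape(-1,3)
Q=W[(W[:,0]>.58)&(W[:,0]<.78)&(abs(W[:,1]-.094)<.08)&(W[:,2]>.13)&(W[:,2]<.21)]
print("held",Q.min(0),Q.max(0))
E
```

```text
clock 37.5333
ee_pos [0.6823 0.0951 0.1558]
ee_rot [-0.      1.      0.0096  0.    ]
joints [0.0753 0.4719 1.5079 0.     1.1617 1.6269]
wrist_force [-0.0367  0.8001 -5.4114]
wrist_torque [-0.0064  0.0683  0.0144]
joint_efforts [ 7.10000e-03 -5.16917e+01 -2.97460e+01  9.00000e-04 -3.19000e-02
  0.00000e+00]
finger_gap 0.0533
[0.4813 0.2898] [0.1353 0.0542] 1.5 z 0.0449 1851
[0.4715 0.1851] [0.1336 0.0549] 1.1 z 0.0449 1849
held [0.60941499 0.06138775 0.15049516] [0.7452319  0.13740472 0.20998323]
```

View pics/scene5.png

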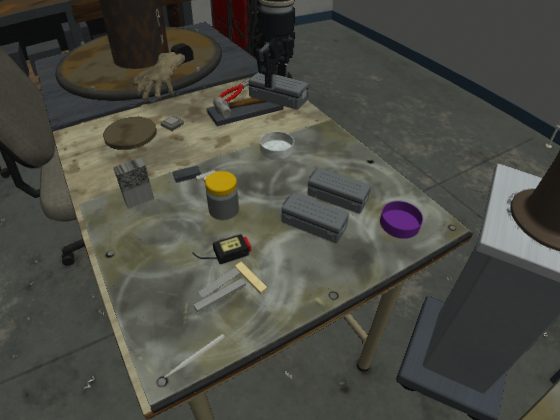

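The picture shows the held case at about (278,90), level above the tin. The quiet cases at (315,215) and (340,188) are within 1 mm of their starting places, so I'm handing in.

```bash
python3 -c "
from plant import r
print(r.job_done())"
```

```text
the job is handed in; nothing more can be done
None
```

I lifted and tipped all three cases about 25–27° both ways, from left to right. The right one has the loose ball, and I handed in at about 38 s with it held over the tin.

**Which case rattles:** I compared the wrist torque with each case level after each tip; a rolling ball should change it by about 0.14 Nm.

| Case | Change in level torque (Nm) | Verdict |
|---|---|---|
| Left | 0.03 (single readings, wrong sign for a ball) | quiet |
| Middle | 0.0002 (averaged) | quiet |
| Right | 0.125 (repeat, averaged), right sign for a ball | ball |

**Last checks:**
- **Held case:** it is level, its underside is about 150 mm up, and its centre is within about 5 mm of the tin's axis. The grip was set to 80 N.
- **Quiet cases:** both are back upright within about 1 mm of where they started.
- **Other things:** the jar, shim, tape measure and purple tin look untouched in the last picture; I did not measure them.

**Weak points:**
- **Middle case, first test:** single readings differed by 0.06 Nm, so I re-tested it with averaging.
- **Right case, first test:** the change was only 0.077 Nm. The repeat with gentler levelling gave 0.125.
- **Left case, set-down:** it was put down somewhat hard, with about 44 N at the wrist against the 120 N limit.

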